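Lower the spoon dispenser by one hole

ROBOT

A 7-joint arm with a two-finger parallel gripper is mounted at the origin on the work surface. World frame = base frame: x ahead of the robot, y to its left, z up, the work surface at z = 0. Lengths are in m, angles in degrees, forces in N, time in s.
With the tool pointing down it reaches from about 0.375 to 0.925 m from the base axis. Payload 3.1 kg.
Tool frame: the origin (TCP) lies midway between the tips of the shut fingers; the grasp point (between the pads) lies 19 mm behind it; z points along the fingers, y is the direction in which the jaws open and shut (so a half turn about z gives the same grasp; the last joint's range is limited). The gripper opens to 85 mm and grips with 20 to 120 N. Pads are 22 mm wide; open, the fingers measure 114 mm over their backs; the gripper's body (76 mm by 85 mm) begins 54 mm behind the grasp point. The pads swing forward as they close: fully open they stand 13 mm farther back than shut.
Start: joints at [64.469, 21.939, 2.515, 91.553, -1.026, 66.532, -2.859], TCP at [0.222, -0.611, 0.202] pointing down, gripper open.
Joint ranges: [-149.38, 149.38], [-23.57, 123.04], [-84.95, 90], [0, 143.3], [-89.99, 269.99], [3.08, 112.72], [-163.45, 163.45]. Speed limits (degrees/s): [159.86, 159.86, 180, 180, 180, 180, 180].

INTERFACE

Orientations are given as a 3x3 rotation matrix whose columns are the frame's x, y, z axes.
In Python, from plant import ctrl gives the robot as it stands.
- The arm moves only by the tool apply_moves, never from a script. Its argument "deltas" is one flat list of numbers, 5 for each row, row after row: the closure, from 0 (fully open) to 1 (shut), then the shift along the tool's x, y, z in m, then the turn about the tool's z in degrees. In form: [grip, x, y, z, spin, grip, x, y, z, spin, ...]. A call has 1 to 20 rows; each row shifts and turns the pose as measured when the row begins, along the tool's axes as they then stand; what a row does not reach is not made up. A row lasts 1/8 s, in which the tool goes at most 62.5 mm and 10.7 degrees, less where a joint would pass 70% of its speed; a pose out of reach is approached as far as the arm can. A call is refused whole if a number of a shift passes 0.0625 or a number of a turn 10.7, either way. A call with a gripper value outside its range is refused whole. The fingers move at their own pace and stop on an object; the grip force is fixed at half the most. Time passes only in rows, so rows that do not move let the fingers close. It gives the time, the measured TCP pose, the force and the opening at its end, in the units of the state.
- ctrl.state(): the state, without advancing time (a new reading comes with each control period).
- ctrl.camera(name): name is "side" or "top"; returns a dict with "frame" (384x512x3 uint8, red, green, blue), "camera_matrix" (3x3 intrinsics, pixels), "k1" (the pictures are not rectified: a ray, as slopes to the right and down, at radius r is drawn at 1 + k1 r^2 times it, then the intrinsics apply), "T" (4x4, takes a point from camera to world coordinates). Camera axes: x right, y up, looking along -z (the intrinsics and any distortion apply to the point x, -y, -z); pixel columns grow to the right and rows downward; lengths in m; the calibration is good to about 2 mm. A picture is of the moment at which its call begins. There is no depth.
- ctrl.close_job(): hands the job in, once; it reports no verdict.
The state is a dict: "t": time; "qpos": joint angles; "joint_vel": joint speeds; "joint_torque": joint torques, N m; "position": TCP position; "ee_rot": TCP orientation; "wrist_force": force on the tool from outside, world axes, zero at the start; "moment": the same for the moment, N m; "finger_gap": finger opening in m.
Only numpy, scipy, OpenCV 4.12 (cv2) and the standard library are available. Lean on these libraries where they do the work, as an engineer would, in place of code of your own. Each camera call takes 0.05 s, during which the arm holds its last target. There are 200 camera calls.

TASK

The spoon dispenser (white, red button, plastic spoons in its clear tube) stands one hole too high for the cabinet. Press the red button on top of its telescoping tube to free the tube, let it go down to the very next hole and no further, and let go so that the button springs back out and the tube is locked level with the stirrer dispenser. Leave the stirrer dispenser (grey, blue button) as it is, and leave the glass carafe where it stands.

Things in the scene. Friction and masses are not known exactly. Their poses are not given: they have to be found in the camera images.
- spoon_top (a point): Centre of the top of the red button (34 mm across) on the spoon dispenser: 257 mm above the shelf at the start; moves with button and tube. Site z is up. The button stands 12 mm proud of a clear 46 mm square tube, which slides in a white 60 mm square sleeve, 165 mm high, on a fixed 100 mm square foot. It goes 9 mm in (2.4 N at first, 5 N fully in); 7 mm in, its red locking pin is free.
- spoon_tube (a joint): How far the tube has gone down, m: 0 at start, 0.040 in the next hole (wanted), 0.080 in the lowest. With the pin free the tube sinks by its own weight, 0.04 to 0.1 m/s, or is pushed down through the button. When the button is not held, the pin springs into the first hole it meets, locks the tube, and the button rises. Follow it down with the button kept in and it passes the hole.
- stirrer_tube (a joint): The same for the other dispenser, equal in size and working, with grey sleeve, blue button and wooden sticks, at least 0.32 m from the first: 0 at the start, already 40 mm lower than the spoon tube (top of its button 217 mm above the shelf); 0.040 one hole further down. It must stay at 0.
- carafe: Empty loose glass carafe, 190 mm high, 100 mm across at the widest, standing on a round black trivet 150 mm across and 6 mm thick between the two dispensers. Origin at the centre of its underside, z up. Must not be moved or tipped.
Things that resemble listed ones, but are neither listed nor needed, are in the scene too. What is shaped like the part that bears spoon_top but yellow is not meant. What is shaped like the part that bears stirrer_tube but orange is not meant.

How it is judged (in metres and radians):
At the end, for the whole second after the job is handed in: The spoon dispenser's tube is locked in the next hole (40 mm down, within 5 mm) and at rest, its button has sprung back out (top of the button 217 mm high, within 5 mm), and the stirrer dispenser's tube is still where it was (within 5 mm) (value of joint spoon_tube between 0.035 and 0.045 m and height (world z) of spoon_top between 0.212 and 0.222 m and velocity of joint spoon_tube between -0.01 and 0.01 m/s and value of joint stirrer_tube below 0.005 m); the robot touches nothing.
It fails at once if the stirrer dispenser's tube is lowered (more than 5 mm) (value of joint stirrer_tube above 0.005 m).
It fails at once if the carafe is moved by more than 30 mm or tipped by more than 20 degrees (distance of carafe from where it was at the start of the episode above 0.03 m or angle between carafe's own z axis and vertical above 0.35 rad).
It also fails if it takes over 32 s, if anything falls off the work surface, if the arm or the gripper's body presses on something with over 40 N, if the wrist force passes 120 N, or if a joint passes its speed limit or range.

## Working session

There is one attempt and no reset: what is moved stays moved. The work goes in short steps, Python scripts to look and compute and a tool call to move; the robot and the scene stay as the last step left them, time stands still between calls to the robot, and variables do not carry over. Pictures are saved under pics/ and viewed, about 8 in all and at most 12, crops included, and the job is handed in when it is done.

Besides the shell and the picture viewer there is one more tool, called as name(argument=value, ...) on one line, values as JSON. apply_moves: Moves the arm, as the interface text tells. Its arguments: {"type":"object","properties":{"deltas":{"type":"array","items":{"type":"number"}}},"required":["deltas"]}

```bash
mkdir -p pics; cat > h.py <<'E'
import numpy as np, cv2
from plant import ctrl
def shot(n,fn=None):
    c=ctrl.camera(n)
    if fn: cv2.imwrite('pics/'+fn,c['frame'][:,:,::-1])
    return c
def ray(c,u,v):
    K=np.array(c['camera_matrix'],float);T=np.array(c['T'])
    p=cv2.undistortPoints(np.array([[[u,v]]],float),K,np.array([c['k1'],0,0,0,0.]),).ravel()
    # forward model uses undistorted radius: same as OpenCV
    d=T[:3,:3]@np.array([p[0],-p[1],-1]); return T[:3,3],d/np.linalg.norm(d)
def onz(c,u,v,z):
    o,d=ray(c,u,v); return o+d*(z-o[2])/d[2]
def blobs(c,lo,hi,amin=25):
    h=cv2.cvtColor(c['frame'],cv2.COLOR_RGB2HSV)
    m=cv2.inRange(h,np.array(lo),np.array(hi))
    if lo[0]==0: m|=cv2.inRange(h,np.array([174,lo[1],lo[2]]),np.array([180,255,255]))
    n,l,s,ce=cv2.connectedComponentsWithStats(m)
    return [(ce[i].round(1).tolist(),s[i].tolist()) for i in range(1,n) if s[i][4]>=amin]
E
python3 - <<'E'
from h import *
a=shot('side');b=shot('top')
cv2.imwrite('pics/a.png',a['frame'][:,:,::-1]);cv2.imwrite('pics/b.png',b['frame'][:,:,::-1])
for n,c in(('side',a),('top',b)):
    print(n,c['T'][:3,3].round(3),c['camera_matrix'][0][0],c['k1'])
    for k,lo,hi in(('red',(0,120,80),(8,255,255)),('blue',(100,120,60),(130,255,255)),('yel',(20,120,80),(35,255,255)),('or',(9,150,80),(19,255,255))): print(k,blobs(c,lo,hi))
s=ctrl.state();print(s)
E
```

```text
side [0.576 0.313 1.008] 388.1462977836701 0.0024600760238879917
red [([349.8, 247.3], [343, 240, 15, 15, 176]), ([252.9, 262.0], [245, 254, 16, 17, 213])]
blue [([310.0, 69.0], [305, 64, 11, 11, 89]), ([247.5, 102.7], [242, 97, 12, 12, 116])]
yel [([335.5, 266.5], [309, 235, 55, 61, 1290])]
or [([308.7, 75.0], [300, 67, 21, 14, 113]), ([298.1, 109.1], [278, 76, 44, 56, 873]), ([350.3, 246.8], [342, 239, 17, 17, 57])]
top [ 0.386 -0.017  1.205] 411.87892358907226 0.006126954143798697
red [([177.6, 164.4], [171, 158, 14, 14, 152]), ([168.0, 248.0], [161, 242, 15, 13, 149])]
blue [([341.5, 200.4], [335, 194, 14, 14, 144]), ([369.0, 275.2], [363, 269, 13, 14, 142])]
yel [([183.6, 248.9], [158, 225, 48, 41, 790])]
or [([22.2, 10.6], [0, 10, 47, 3, 94]), ([138.2, 12.7], [79, 10, 144, 7, 365]), ([284.4, 13.6], [234, 12, 85, 6, 238]), ([364.7, 12.8], [332, 12, 68, 3, 104]), ([459.0, 13.9], [411, 12, 101, 6, 274]), ([343.8, 260.4], [330, 245, 36, 43, 639]), ([363.7, 272.6], [350, 260, 29, 27, 339])]
{'t': 0.1, 'qpos': array([64.46879191, 21.98871692,  2.51126351, 91.64041513, -1.02533687,
       66.53294243, -2.85891687]), 'joint_vel': array([ 0.01667459, -0.08578789,  0.00223927, -0.1652033 ,  0.03730045,
        0.01275713,  0.03045872]), 'joint_torque': array([ 3.31879557e-03, -4.34723353e+01,  1.02935571e+00, -2.50452107e+01,
        1.07598072e-02,  5.47097603e-03, -1.24495222e-05]), 'position': array([ 0.22121948, -0.61019893,  0.20049374]), 'ee_rot': array([[ 9.40092729e-01,  3.40917521e-01, -9.51776900e-04],
       [ 3.40918824e-01, -9.40090062e-01,  2.24285438e-03],
       [-1.30127651e-04, -2.43296975e-03, -9.99997032e-01]]), 'wrist_force': array([0.3555394 , 0.27755061, 0.06476902]), 'moment': array([-0.03414279, -0.03864976, -0.02742143]), 'finger_gap': 0.08536296982785263}
```

View pics/a.png

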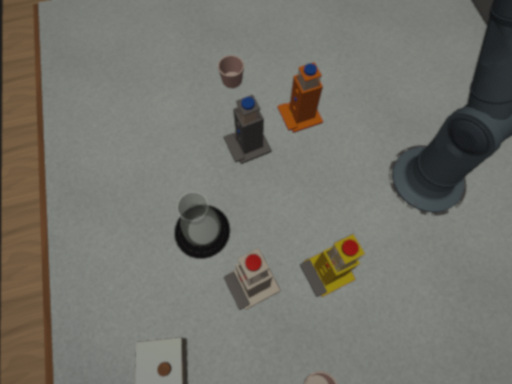

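View pics/b.png

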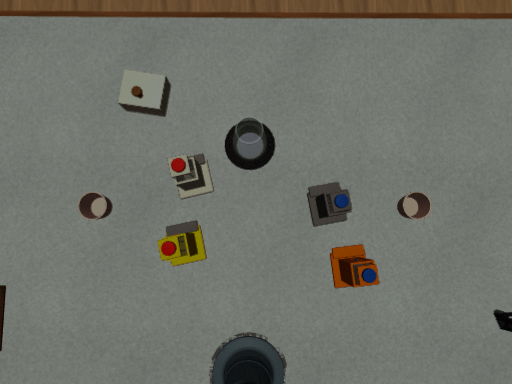

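The side view shows red buttons at (253,262) on the white dispenser and (350,247) on the yellow one. It also has blue buttons at (248,103) on grey and (310,69) on orange, and the carafe at about (200,225). In the top view, white is at (178,164), yellow at (168,248), grey at (342,200), orange at (369,275), the carafe at (249,140), and a cream box with a brown knob at (137,91).

Candidates for spoon_top are the white dispenser's red button (side 253,262; top 178,164), the yellow decoy's button (350,247; 168,248) and the cream box's knob (top 137,91). I choose the white one and will check it in a crop.

```bash
python3 - <<'E'
from h import *
a=shot('side');b=shot('top')
p=np.hstack([cv2.resize(a['frame'][215:325,210:310],(400,440),interpolation=2),cv2.resize(b['frame'][130:218,150:230],(400,440),interpolation=2)])
cv2.imwrite('pics/c.png',p[:,:,::-1])
def tri(p,q):
    o1,d1=ray(a,*p);o2,d2=ray(b,*q)
    st=np.linalg.lstsq(np.c_[d1,-d2],o2-o1,rcond=None)[0]
    A,B=o1+d1*st[0],o2+d2*st[1]; return ((A+B)/2).round(4),np.linalg.norm(A-B).round(4)
print('spoon',tri((252.9,262),(177.6,164.4)),onz(a,252.9,262,.257),onz(b,177.6,164.4,.257))
print('yellow',tri((350,247.2),(168,248)))
print('stir',tri((247.5,102.7),(341.5,200.4)),'or',tri((310,69),(369,275.2)))
print('carafe/trivet',onz(a,202,231,.006),onz(b,249.5,144,.006))
E
```

```text
spoon (array([0.546 , 0.1623, 0.2545]), np.float64(0.0002)) [0.54602527 0.16280164 0.257     ] [0.54567044 0.1617496  0.257     ]
yellow (array([0.3528, 0.1797, 0.2543]), np.float64(0.0003))
stir (array([ 0.4659, -0.2282,  0.2113]), np.float64(0.0006)) or (array([ 0.2881, -0.2895,  0.212 ]), np.float64(0.0005))
carafe/trivet [ 6.48045853e-01 -3.81162211e-04  6.00000000e-03] [ 0.64967844 -0.00241264  0.006     ]
```

View pics/c.png

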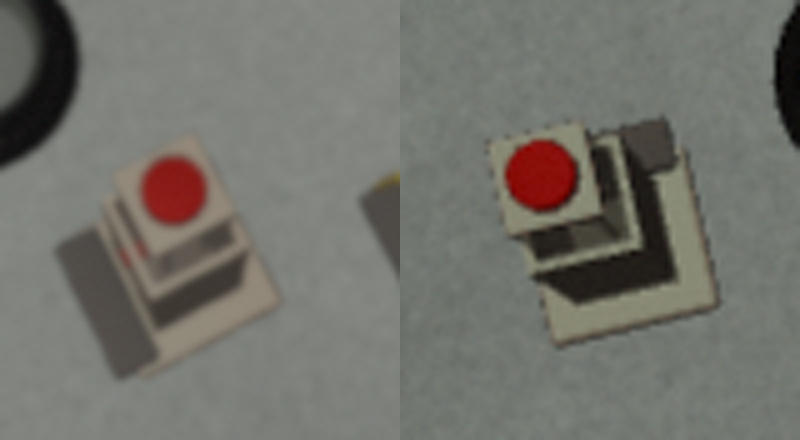

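The crop confirms a red button on a white sleeve (spoon_top ≈ 0.546, 0.162, 0.257). Next I rise, shut the fingers and travel over.

apply_moves(deltas=[1,0,0,-0.055,0,1,0,0,-0.055,0,1,0,0,-0.055,0,1,0.038,-0.041,0,0,1,0.038,-0.041,0,0,1,0.038,-0.041,0,0,1,0.038,-0.041,0,0,1,0.038,-0.041,0,0,1,0.038,-0.041,0,0,1,0.038,-0.041,0,0,1,0.038,-0.041,0,0,1,0.038,-0.041,0,0,1,0.038,-0.041,0,0,1,0.038,-0.041,0,0,1,0.038,-0.041,0,0,1,0,0,0,0])

```text
t: 2.2
position: [0.489, 0.0276, 0.3694]
ee_rot: [[0.941, 0.339, 0.0], [0.339, -0.941, 0.003], [0.001, -0.003, -1.0]]
wrist_force: [-0.9, -0.1, -0.4]
finger_gap: 0.0
```

apply_moves(deltas=[1,0.038,-0.041,0,0,1,0.038,-0.041,0,0,1,0.023,-0.025,0,0,1,0,0,0.03,0,1,0,0,0.03,0,1,0,0,0.02,0,1,0,0,0,0])

```text
t: 3.08
position: [0.5483, 0.1564, 0.285]
ee_rot: [[0.944, 0.329, -0.002], [0.329, -0.944, -0.003], [-0.003, 0.002, -1.0]]
wrist_force: [0.7, 0.5, 0.7]
finger_gap: -0.0001
```

```bash
python3 - <<'E'
from h import *
s=ctrl.state();dw=np.array([.546,.1623,.257])-s['position']
print(s['position'],'tool delta',s['ee_rot'].T@dw,s['wrist_force'])
a=shot('side');b=shot('top')
p=np.hstack([cv2.resize(a['frame'][195:305,210:310],(400,440),interpolation=2),cv2.resize(b['frame'][120:208,140:220],(400,440),interpolation=2)])
cv2.imwrite('pics/d.png',p[:,:,::-1])
E
```

```text
[0.54830268 0.15637376 0.28495769] tool delta [-0.00013207 -0.00641733  0.0279438 ] [0.73411781 0.46934488 0.67951779]
```

View pics/d.png

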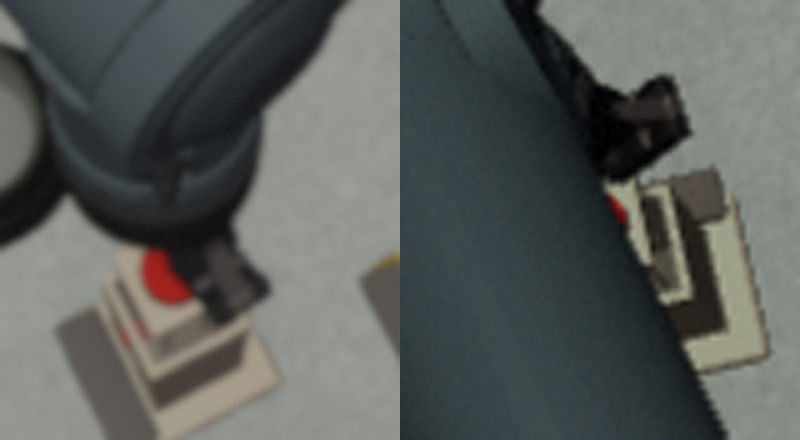

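The shut fingers are above the button, about 6 mm off centre. I'll centre them and drop to about 8 mm above it.

apply_moves(deltas=[1,0,-0.0065,0.02,0,1,0,0,0,0])

```text
t: 3.42
position: [0.5485, 0.1638, 0.2679]
ee_rot: [[0.945, 0.328, 0.005], [0.328, -0.945, -0.001], [0.004, 0.003, -1.0]]
wrist_force: [0.1, -0.4, 0.8]
finger_gap: 0.0003
```

apply_moves(deltas=[1,-0.002,0,0.011,0,1,0,0,0.011,0,1,0,0,0.01,0])

```text
t: 3.8
position: [0.5477, 0.1635, 0.2355]
ee_rot: [[0.945, 0.328, 0.008], [0.328, -0.945, -0.001], [0.007, 0.003, -1.0]]
wrist_force: [-0.0, -0.8, 0.5]
finger_gap: 0.0001
```

apply_moves(deltas=[1,0,0,-0.05,0,1,0,0,-0.05,0,1,0,0,-0.03,0])

```text
t: 4.18
position: [0.543, 0.1613, 0.3602]
ee_rot: [[0.945, 0.328, -0.007], [0.328, -0.945, -0.005], [-0.008, 0.002, -1.0]]
wrist_force: [0.1, 0.6, 0.1]
finger_gap: 0.0002
```

apply_moves(deltas=[1,-0.03,0.045,0,0,1,-0.03,0.045,0,0,1,-0.03,0.045,0,0,1,-0.03,0.045,0,0,1,-0.03,0.045,0,0,1,0,0,0,0,1,0,0,0,0])

```text
t: 5.05
position: [0.4755, -0.1065, 0.3615]
ee_rot: [[0.944, 0.33, 0.0], [0.33, -0.944, -0.002], [-0.001, 0.002, -1.0]]
wrist_force: [-0.1, 0.6, 0.6]
finger_gap: 0.0002
```

```bash
cat > chk.py <<'E'
from h import *
import sys
a=shot('side','e%s.png'%sys.argv[1]);b=shot('top')
A=blobs(a,(0,120,80),(8,255,255),10);B=blobs(b,(0,120,80),(8,255,255),10);print(A,B)
print('blue',blobs(a,(100,120,60),(130,255,255)),blobs(b,(100,120,60),(130,255,255)))
for p,_ in A:
  for q,_ in B:
    o1,d1=ray(a,*p);o2,d2=ray(b,*q)
    st=np.linalg.lstsq(np.c_[d1,-d2],o2-o1,rcond=None)[0]
    P,Q=o1+d1*st[0],o2+d2*st[1]
    if np.linalg.norm(P-Q)<.01: print(p,q,((P+Q)/2).round(4),np.linalg.norm(P-Q).round(4))
p=np.hstack([cv2.resize(a['frame'][215:325,210:310],(400,440),interpolation=2),cv2.resize(b['frame'][130:218,150:230],(400,440),interpolation=2)])
cv2.imwrite('pics/f%s.png'%sys.argv[1],p[:,:,::-1])
s=ctrl.state();print(s['t'],s['position'],s['wrist_force'])
E
python3 chk.py 1
```

```text
[([349.8, 247.4], [343, 240, 15, 15, 177]), ([252.9, 262.0], [245, 254, 16, 17, 213])] [([177.7, 164.5], [171, 158, 14, 14, 156]), ([168.1, 248.0], [161, 242, 15, 13, 150])]
blue [([309.9, 69.0], [305, 64, 11, 11, 89]), ([246.6, 103.3], [242, 98, 11, 11, 92])] [([369.0, 275.2], [363, 269, 13, 14, 144])]
[349.8, 247.4] [168.1, 248.0] [0.3528 0.1798 0.2528] 0.0002
[252.9, 262.0] [177.7, 164.5] [0.5459 0.1621 0.2538] 0.0001
5.15 [ 0.47560178 -0.10647138  0.3614441 ] [ 0.38449124  0.78905412 -0.19634907]
```

View pics/f1.png

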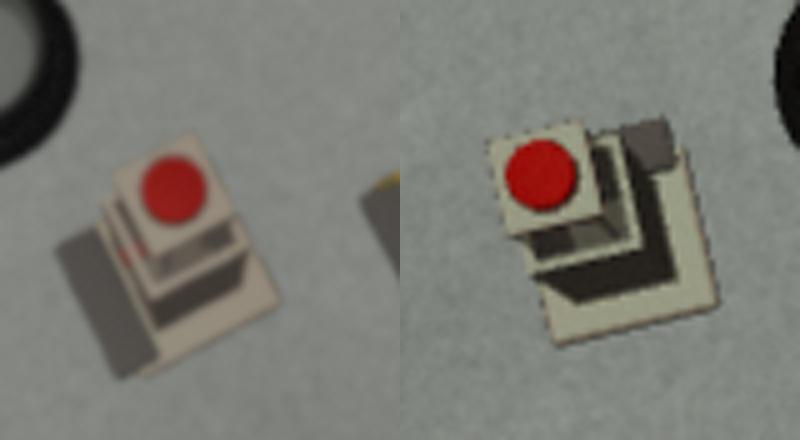

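Nothing changed: the button is still at the start height and no contact force showed. I'll check where the camera sees the fingertip against the measured TCP.

```bash
cat >> h.py <<'E'
def proj(c,P):
    T=np.array(c['T']);q=T[:3,:3].T@(np.array(P)-T[:3,3]);x,y=q[0]/-q[2],-q[1]/-q[2]
    f=1+c['k1']*(x*x+y*y);K=c['camera_matrix'];return np.array([K[0][0]*x*f+K[0][2],K[1][1]*y*f+K[1][2]])
E
python3 - <<'E'
from h import *
s=ctrl.state();a=shot('side');b=shot('top')
out=[]
for c in(a,b):
    P=s['position'];u=proj(c,P);print(u)
    g=c['frame'].copy();x0,y0=int(u[0])-50,int(u[1])-50
    x0=max(x0,0);y0=max(y0,0)
    g=cv2.resize(g[y0:y0+100,x0:x0+100],(400,400),interpolation=2)
    cv2.drawMarker(g,tuple(int(v) for v in ((u-[x0,y0])*4)),(0,255,0),cv2.MARKER_CROSS,20,1)
    g=cv2.convertScaleAbs(g,alpha=1.8);out.append(g);print(x0,y0)
cv2.imwrite('pics/g.png',np.hstack(out)[:,:,::-1])
E
```

```text
[255.17598061 109.69075315]
205 59
[297.75607763 189.91710244]
247 139
```

View pics/g.png

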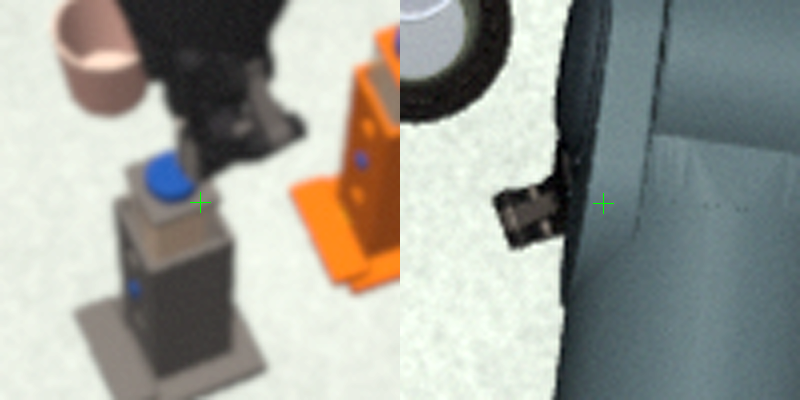

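```bash
python3 - <<'E'
from h import *
a=shot('side')
for P in([.4756,-.1065,.3614],):
    for dz in(0,.01,.02,.03): print(dz,proj(a,np.array(P)+[0,0,dz]))
    for d in([.01,0,0],[0,.01,0]): print(d,proj(a,np.array(P)+d))
for dz in(0,.02): print('d pose',proj(a,[.5483,.1564,.285+dz]))
R=a['T'];print('cam axis',-R[:3,2])
g=cv2.imread('pics/d.png')
# same finger region at higher zoom, side view now
f=a['frame'][70:120,230:290]
g2=cv2.convertScaleAbs(cv2.resize(f,(600,500),interpolation=cv2.INTER_CUBIC),alpha=3)
u=proj(a,[.4756,-.1065,.3614]);cv2.drawMarker(g2,(int((u[0]-230)*10),int((u[1]-70)*10)),(0,255,0),0,30,1)
cv2.imwrite('pics/k.png',g2[:,:,::-1])
E
```

```text
0 [255.17346564 109.69128368]
0.01 [255.16063131 106.77429904]
0.02 [255.147477   103.78492368]
0.03 [255.13399056 100.72042623]
[0.01, 0, 0] [250.22112732 110.70709408]
[0, 0.01, 0] [256.38466883 113.90394262]
d pose [250.80194319 255.93309558]
d pose [250.66112491 253.54185862]
cam axis [-0.10278822 -0.37189092 -0.922568  ]
```

View pics/k.png

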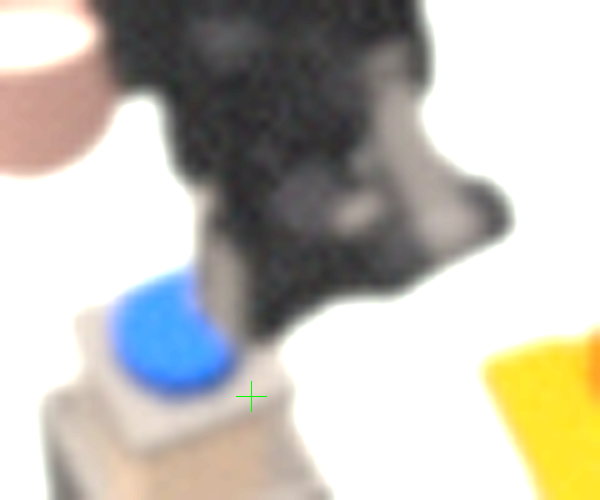

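Laterally the fingertips line up with the projected TCP. They appear about 19 mm higher than the reported TCP, which explains the missing contact. I'll go back and find contact by force in small steps.

apply_moves(deltas=[1,0.03,-0.045,0,0,1,0.03,-0.045,0,0,1,0.03,-0.045,0,0,1,0.03,-0.045,0,0,1,0.03,-0.045,0,0,1,0,0,0.035,0,1,0,0,0.035,0,1,0,0,0.02,0,1,0,0,0,0])

```text
t: 6.42
position: [0.5441, 0.1763, 0.2704]
ee_rot: [[0.938, 0.348, 0.005], [0.348, -0.938, 0.004], [0.006, -0.002, -1.0]]
wrist_force: [-0.1, 0.5, -0.6]
finger_gap: 0.0002
```

```bash
python3 - <<'E'
from h import *
s=ctrl.state();dw=np.array([.546,.1623,.257])-s['position']
print(s['position'],'tool delta',s['ee_rot'].T@dw,s['wrist_force'])
E
```

```text
[0.5441113  0.17631924 0.27037523] tool delta [-0.00319061  0.0138307   0.01332422] [-0.07010608  0.5200091  -0.57388495]
```

apply_moves(deltas=[1,-0.003,0.014,0.01,0,1,0,0,0.01,0,1,0,0,0.008,0,1,0,0,0,0])

```text
t: 6.92
position: [0.5483, 0.1616, 0.2433]
ee_rot: [[0.938, 0.347, 0.01], [0.347, -0.938, 0.005], [0.011, -0.001, -1.0]]
wrist_force: [0.2, 0.7, 0.1]
finger_gap: -0.0005
```

apply_moves(deltas=[1,0,0,0.003,0])

```text
t: 7.05
position: [0.5487, 0.162, 0.2408]
ee_rot: [[0.938, 0.347, 0.011], [0.347, -0.938, 0.006], [0.012, -0.001, -1.0]]
wrist_force: [0.9, 0.1, 0.4]
finger_gap: 0.0
```

apply_moves(deltas=[1,0,0,0.003,0])

```text
t: 7.18
position: [0.5489, 0.1622, 0.2378]
ee_rot: [[0.938, 0.347, 0.011], [0.347, -0.938, 0.006], [0.013, -0.001, -1.0]]
wrist_force: [0.6, -0.3, -0.2]
finger_gap: 0.0001
```

apply_moves(deltas=[1,0,0,0.003,0])

```text
t: 7.3
position: [0.549, 0.1624, 0.2349]
ee_rot: [[0.938, 0.347, 0.012], [0.347, -0.938, 0.006], [0.013, -0.001, -1.0]]
wrist_force: [-1.1, -0.2, -0.7]
finger_gap: -0.0003
```

apply_moves(deltas=[1,0,0,0.003,0])

```text
t: 7.42
position: [0.5491, 0.1626, 0.2318]
ee_rot: [[0.938, 0.348, 0.012], [0.348, -0.938, 0.006], [0.013, -0.001, -1.0]]
wrist_force: [0.3, 0.2, 0.4]
finger_gap: -0.0003
```

apply_moves(deltas=[1,0,0,0.003,0])

```text
t: 7.55
position: [0.5491, 0.1627, 0.2286]
ee_rot: [[0.937, 0.348, 0.012], [0.348, -0.938, 0.006], [0.013, -0.001, -1.0]]
wrist_force: [0.3, -0.4, -0.2]
finger_gap: -0.0001
```

No contact yet at 0.2286, so I'll look before going on.

```bash
python3 - <<'E'
from h import *
a=shot('side');s=ctrl.state()
u=proj(a,s['position']);print(u,s['position'])
g=cv2.convertScaleAbs(cv2.resize(a['frame'][235:295,215:295],(800,600),interpolation=cv2.INTER_CUBIC),alpha=1.8)
cv2.drawMarker(g,(int((u[0]-215)*10),int((u[1]-235)*10)),(0,255,0),0,30,1)
cv2.imwrite('pics/m.png',g[:,:,::-1])
E
```

```text
[251.6150671  265.13485044] [0.5488356  0.16249836 0.22807342]
```

View pics/m.png

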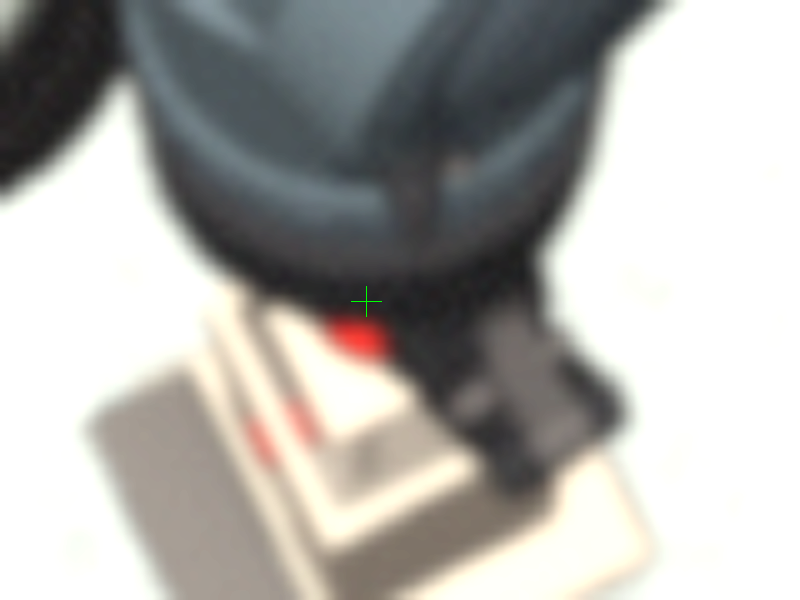

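```bash
python3 - <<'E'
from h import *
a=shot('side');f=a['frame'].astype(int);e=cv2.imread('pics/e1.png')[:,:,::-1].astype(int)
r=lambda g,c:(g[262:276,c,0]-g[262:276,c,1]).tolist()
for c in(249,251): print(c,r(e,c),r(f,c))
print('grey col248', e[270:296,248].sum(1).tolist());print(f[270:296,248].sum(1).tolist())
print('proj button centre dz',proj(a,[.546,.1623,.254]),proj(a,[.546,.1623,.244]))
R=ctrl.state();print(R['wrist_force'],R['moment'],R['joint_torque'].round(2))
E
```

```text
249 [113, 113, 115, 114, 114, 113, 100, 67, 31, 14, 10, 8, 7, 8] [1, -1, 1, 3, 25, 64, 89, 70, 34, 16, 11, 9, 9, 9]
251 [115, 115, 113, 113, 114, 115, 112, 99, 59, 25, 13, 9, 8, 8] [0, 1, 0, 1, 18, 61, 98, 100, 62, 28, 14, 10, 9, 9]
grey col248 [335, 390, 411, 416, 416, 412, 403, 384, 343, 302, 292, 295, 301, 310, 326, 353, 384, 397, 372, 306, 230, 193, 192, 203, 223, 249]
[372, 433, 457, 463, 461, 456, 450, 429, 382, 338, 326, 330, 337, 345, 361, 392, 426, 439, 414, 341, 259, 217, 213, 224, 247, 279]
proj button centre dz [252.86426097 262.0616747 ] [252.90475516 263.09829093]
[0.4773938  0.41894281 0.66919079] [-0.01767643  0.0228965   0.02348712] [-6.000e-02 -3.258e+01 -5.190e+00 -2.489e+01  2.000e-02 -8.000e-02
 -1.000e-02]
```

```bash
cat > tri.py <<'E'
from h import *
a=shot('side');b=shot('top')
def tri(p,q):
    o1,d1=ray(a,*p);o2,d2=ray(b,*q)
    st=np.linalg.lstsq(np.c_[d1,-d2],o2-o1,rcond=None)[0]
    A,B=o1+d1*st[0],o2+d2*st[1]; return A.round(4),B.round(4)
E
python3 - <<'E'
from tri import *
s=ctrl.state();P=s['position'];R=s['ee_rot']
# triangulated knuckle from pictures g/k (TCP .4756,-.1065,.3614)
print(tri((280,92),(273,195)), tri((276,95),(276,193)))
T=np.array([.4756,-.1065,.3614])
R0=np.array([[.944,.33,0],[.33,-.944,0],[0,0,-1]])
for L in([0,.057,-.05],[0,-.057,-.05],[0,-.045,0],[0,.045,0],[0,-.057,-.03],[0,-.057,0]):
    q=T+R0@L;print(L,proj(a,q).round(1),proj(b,q).round(1))
print(np.array(b['T']).round(3).tolist())
E
```

```text
(array([ 0.4485, -0.0471,  0.4886]), array([ 0.4531, -0.0495,  0.4891])) (array([ 0.453 , -0.0529,  0.4742]), array([ 0.458 , -0.0555,  0.4748]))
[0, 0.057, -0.05] [238.7  73.3] [328.  177.7]
[0, -0.057, -0.05] [272.3 116.5] [272.8 196.8]
[0, -0.045, 0] [267.9 126.3] [277.2 197. ]
[0, 0.045, 0] [242.9  93.7] [318.2 182.8]
[0, -0.057, -0.03] [271.9 122.5] [272.3 197.7]
[0, -0.057, 0] [271.3 130.8] [271.7 199. ]
[[0.002, 0.994, -0.111, 0.386], [-1.0, 0.002, 0.008, -0.017], [0.008, 0.111, 0.994, 1.205], [0.0, 0.0, 0.0, 1.0]]
```

The images and force agree that nothing has been touched yet: the button's edge rows are unchanged. Triangulating the knuckle also puts the fingers higher than reported. I'll go on down in small steps, watching force.

apply_moves(deltas=[1,0,0,0.003,0])

```text
t: 7.88
position: [0.5496, 0.1628, 0.2267]
ee_rot: [[0.938, 0.348, 0.013], [0.347, -0.938, 0.006], [0.014, -0.001, -1.0]]
wrist_force: [-2.0, -0.8, 11.3]
finger_gap: 0.0001
```

apply_moves(deltas=[1,0,0,0.003,0])

```text
t: 8.0
position: [0.5497, 0.1628, 0.2262]
ee_rot: [[0.938, 0.347, 0.013], [0.347, -0.938, 0.005], [0.014, 0.0, -1.0]]
wrist_force: [-6.0, -2.7, 14.7]
finger_gap: 0.0005
```

apply_moves(deltas=[1,0,0,0.002,0])

```text
t: 8.12
position: [0.5496, 0.1628, 0.2267]
ee_rot: [[0.938, 0.347, 0.013], [0.347, -0.938, 0.003], [0.014, 0.002, -1.0]]
wrist_force: [-4.5, -2.3, 9.2]
finger_gap: -0.0001
```

Stiff contact (11–15 N) without travel isn't the button's soft spring. I'll back off slightly and look.

```bash
python3 - <<'E'
from h import *
a=shot('side');b=shot('top');s=ctrl.state();print(s['wrist_force'],s['moment'],s['position'],s['qpos'].round(1))
f=a['frame'].astype(int);e=cv2.imread('pics/e1.png')[:,:,::-1].astype(int)
r=lambda g,c:(g[262:276,c,0]-g[262:276,c,1]).tolist()
for c in(249,251): print(c,r(e,c),r(f,c))
print(f[270:296,248].sum(1).tolist())
g=np.hstack([cv2.resize(a['frame'][170:320,160:310],(400,400),interpolation=2),cv2.resize(b['frame'][100:250,130:280],(400,400),interpolation=2)])
cv2.imwrite('pics/n.png',cv2.convertScaleAbs(g,alpha=2.2)[:,:,::-1])
E
```

```text
[-4.39606304 -1.69472465 10.43063977] [-0.45076337  1.01576149  0.01526272] [0.54964402 0.16273463 0.22660516] [  16.8   17.   -44.1   99.7   12.9   67.6 -100.6]
249 [113, 113, 115, 114, 114, 113, 100, 67, 31, 14, 10, 8, 7, 8] [1, 1, 0, 1, 9, 36, 59, 56, 31, 15, 9, 9, 8, 8]
251 [115, 115, 113, 113, 114, 115, 112, 99, 59, 25, 13, 9, 8, 8] [1, 0, 2, 0, 7, 33, 65, 82, 58, 27, 13, 10, 9, 9]
[371, 432, 457, 462, 459, 457, 449, 430, 385, 341, 324, 327, 334, 345, 363, 392, 427, 440, 415, 341, 256, 216, 215, 226, 246, 276]
```

View pics/n.png

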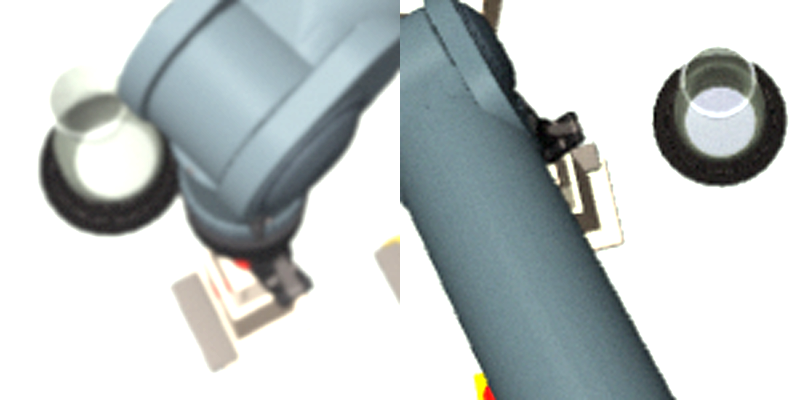

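```bash
python3 - <<'E'
from tri import *
T=np.array([.2212,-.6102,.2005]);R0=np.array([[.94,.341,0],[.341,-.94,0],[0,0,-1]])
for n in(-1,1):
  for dz in(.013,.033,.053): print(n,dz,[proj(b,T+R0@[x,n*.0425,-dz]).round(1).tolist() for x in(-.011,.011)],'outer',proj(b,T+R0@[0,n*.057,-dz]).round(1))
g=cv2.imread('pics/b.png')[295:345,480:512].max(2)
for i in range(8,40,1): print(295+i,' '.join('%3d'%v for v in g[i]))
E
```

```text
-1 0.013 [[491.4, 315.4], [487.7, 306.3]] outer [483.9 313. ]
-1 0.033 [[496.4, 317.1], [492.6, 307.9]] outer [488.7 314.7]
-1 0.053 [[501.6, 318.9], [497.7, 309.5]] outer [493.8 316.4]
1 0.013 [[524.6, 302.8], [520.8, 293.8]] outer [528.3 296.2]
1 0.033 [[530.3, 304.2], [526.4, 295.1]] outer [534.  297.5]
1 0.053 [[536.2, 305.8], [532.2, 296.4]] outer [540.  298.8]
303 120 123 120 122 121 123 118 116 117 118 120 125 125 125 120 121 121 121 121 121 122 120 124 122 122 123 122 120 116 117 115 116
304 124 123 122 122 122 126 120 119 119 119 118 122 126 125 122 120 122 123 121 119 120 120 120 124 121 120 121 121 121 117 116 116
305 127 127 123 123 120 120 121 120 121 120 119 121 123 123 121 123 121 120 121 120 119 117 123 123 123 122 122 122 121 122 116 114
306 126 124 123 117 114 114 118 122 123 123 123 123 124 121 124 122 119 118 120 124 120 118 117 120 117 121 123 120 123 123 119 116
307 126 123 124 118 116 115 121 121 123 118 121 122 123 124 123 124 119 119 123 125 122 121 119 117 116 119 122 124 124 123 120 119
308 121 122 121 118 116 118 121 122 123 120 119 123 124 119 120 121 124
[... 2792 characters left out ...]
  60  39  17   7   6   3   2   2   5   7
330 123 121 118 119 118 121 120 119 119 122 116 118 122 123 123 122 123 123 119 117 116 113 109 110 106  92  57  25  15   5   6   4
331 121 120 118 117 117 116 118 119 120 123 124 119 123 125 127 124 124 123 118 118 116 119 120 120 120 119 113 109 105  92  59  23
332 121 120 120 119 120 115 116 118 120 125 124 123 120 124 123 123 121 121 120 117 116 119 118 118 119 121 121 117 118 117 112 107
333 121 121 119 121 119 117 118 121 123 127 124 119 118 118 118 118 117 119 117 116 113 115 116 119 120 121 116 116 116 119 119 123
334 121 123 126 124 118 118 119 121 124 125 122 118 114 116 117 115 115 118 119 118 116 114 118 121 121 120 119 116 116 120 120 121
```

apply_moves(deltas=[1,0,0,-0.001,0])

```text
t: 8.45
position: [0.5499, 0.1629, 0.2285]
ee_rot: [[0.938, 0.347, 0.015], [0.347, -0.938, 0.003], [0.015, 0.002, -1.0]]
wrist_force: [-0.5, -0.3, 0.2]
finger_gap: -0.0003
```

```bash
python3 - <<'E'
from tri import *
s=ctrl.state();print(s['wrist_force'],s['moment'],s['joint_torque'].round(2),s['position'])
for c,n in((a,'pics/a.png'),(b,'pics/b.png')):
    print(blobs(c,(0,120,80),(8,255,255),5));print(blobs(c,(20,120,80),(35,255,255),20))
E
```

```text
[-0.25386069 -0.2069558   0.0275105 ] [-0.02848723  0.03777965 -0.0385699 ] [ 5.000e-02 -3.279e+01 -5.130e+00 -2.487e+01  3.000e-02 -0.000e+00
  0.000e+00] [0.55008929 0.16293209 0.22807939]
[([294.2, 96.2], [293, 96, 4, 2, 5]), ([349.8, 247.4], [343, 240, 15, 15, 176]), ([250.3, 268.8], [248, 268, 5, 3, 10])]
[([335.5, 266.8], [309, 235, 55, 61, 1317])]
[([163.4, 250.0], [161, 245, 6, 10, 28])]
[([162.0, 251.8], [158, 240, 12, 21, 86])]
```

The contact is rigid, so I need to see the real fingertips. I'll lift, move into the open and turn the jaws side-on to the side camera.

apply_moves(deltas=[1,0,0,-0.05,0,1,0,0,-0.05,0,1,0,0,-0.03,0,1,-0.025,0.055,0,0,1,-0.025,0.055,0,0,1,-0.025,0.055,0,0,1,-0.025,0.055,0,0,1,-0.025,0.055,0,0,1,-0.025,0.055,0,0,1,-0.025,0.055,0,0,1,-0.025,0.055,0,0,1,0,0,0,10,1,0,0,0,10,1,0,0,0,10,1,0,0,0,10,1,0,0,0,10,1,0,0,0,10,1,0,0,0,0])

```text
t: 10.8
position: [0.5117, -0.3366, 0.3445]
ee_rot: [[0.752, -0.659, 0.005], [-0.659, -0.752, 0.009], [-0.003, -0.01, -1.0]]
wrist_force: [0.8, -0.1, -0.5]
finger_gap: -0.0004
```

```bash
python3 - <<'E'
from h import *
s=ctrl.state();a=shot('side');print(s['position'],s['ee_rot'].round(2).tolist(),s['finger_gap'])
u=proj(a,s['position']);print(u)
for d in([.01,0,0],[0,.01,0],[0,0,.01]):print(proj(a,s['position']+d)-u)
x0,y0=max(int(u[0])-40,0),max(int(u[1])-45,0);print(x0,y0)
g=cv2.convertScaleAbs(cv2.resize(a['frame'][y0:y0+60,x0:x0+80],(800,600),interpolation=cv2.INTER_CUBIC),alpha=2.5)
cv2.drawMarker(g,(int((u[0]-x0)*10),int((u[1]-y0)*10)),(0,255,0),0,30,1)
cv2.imwrite('pics/o.png',g[:,:,::-1])
E
```

```text
[ 0.51169079 -0.33658906  0.34454998] [[0.75, -0.66, 0.0], [-0.66, -0.75, 0.01], [-0.0, -0.01, -1.0]] -0.0004408672621664152
[214.758666    31.67520544]
[-4.44074782  0.80707259]
[0.89905782 3.39808644]
[-0.45037665 -3.43189281]
174 0
```

View pics/o.png

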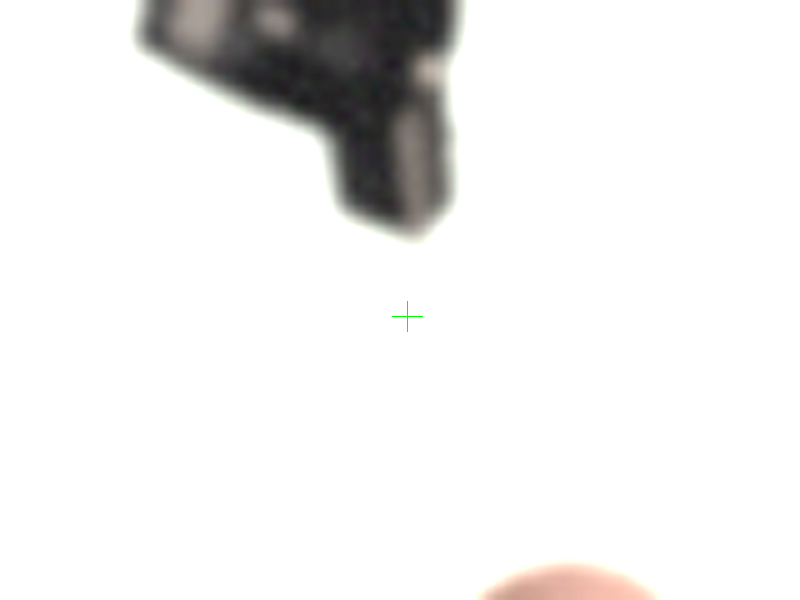

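```bash
python3 - <<'E'
from h import *
a=shot('side')
T=np.array([.5488,.1625,.2281])
for r in([-.0245,.056,.12],):
    q=T+r;u=proj(a,q);print(u)
    for d in([.01,0,0],[0,.01,0],[0,0,.01]):print(proj(a,q+d)-u)
# k pose back-check
print(proj(a,np.array([.4756,-.1065,.3614])+[-.0245,.056,.12]))
# d pose
print(proj(a,np.array([.5483,.1564,.285])+[-.0245,.056,.12]))
# joint-consistent FK hint: base radius
s=ctrl.state();print(s['qpos'].round(2),s['position'])
E
```

```text
[272.91946919 280.0652007 ]
[-5.79265923  1.46436013]
[1.52697879 5.93744092]
[ 0.24078307 -0.97796794]
[277.69949603  93.33335122]
[273.69291859 270.13859036]
[  45.11   14.22  -18.68   85.33    3.96   81.2  -104.79] [ 0.51167877 -0.3365544   0.34471167]
```

At (398,205) in the crop, with the TCP cross at (407,316), the fingers are shut and upright. The tips sit about 20–30 mm above the reported TCP and are laterally correct. So first contact at reading ≈0.228 was the button top. I'll return with the jaws turned, centre on the button and press step by step.

apply_moves(deltas=[1,0,0,0,-10,1,0,0,0,-10,1,0,0,0,-10,1,0,0,0,-10,1,0,0,0,-10,1,0,0,0,-10,1,0,0,0,-10,1,0,0,0,-10,1,0.038,-0.041,0,0,1,0.038,-0.041,0,0,1,0.038,-0.041,0,0,1,0.038,-0.041,0,0,1,0.038,-0.041,0,0,1,0.038,-0.041,0,0,1,0.038,-0.041,0,0,1,0,0,0,0])

```text
t: 12.9
position: [0.5111, 0.0655, 0.347]
ee_rot: [[0.724, 0.69, 0.009], [0.69, -0.724, 0.01], [0.013, -0.001, -1.0]]
wrist_force: [-0.4, -0.2, 0.0]
finger_gap: -0.0
```

```bash
cat > st.py <<'E'
from h import *
s=ctrl.state();dw=np.array([.550,.1665,.228])-s['position']
print(s['t'],s['position'],'tool delta',(s['ee_rot'].T@dw).round(4),s['wrist_force'].round(2),s['moment'].round(3),s['qpos'].round(1))
E
python3 st.py
```

```text
12.9 [0.51112256 0.06554809 0.34695878] tool delta [ 0.0962 -0.0462  0.1203] [-0.42 -0.2   0.03] [-0.043 -0.003  0.061] [ 32.3   4.2 -45.6  97.3   2.6  79.2 -60.1]
```

apply_moves(deltas=[1,0.048,-0.023,0,0,1,0.048,-0.023,0,0,1,0,0,0.04,0,1,0,0,0.04,0,1,0,0,0.02,0,1,0,0,0,0])

```text
t: 13.65
position: [0.5547, 0.1614, 0.245]
ee_rot: [[0.723, 0.691, 0.012], [0.691, -0.723, 0.006], [0.013, 0.004, -1.0]]
wrist_force: [0.4, 0.2, 0.7]
finger_gap: 0.0002
```

```bash
python3 st.py
```

```text
13.65 [0.55471081 0.16141763 0.24501246] tool delta [-0.0001 -0.007   0.017 ] [0.38 0.2  0.68] [ 0.016 -0.027 -0.051] [ 20.5  17.7 -48.5  97.7  14.   70.1 -77.6]
```

apply_moves(deltas=[1,0,-0.007,0.006,0,1,0,0,0.006,0,1,0,0,0.002,0])

```text
t: 14.02
position: [0.5519, 0.1662, 0.2329]
ee_rot: [[0.723, 0.69, 0.017], [0.69, -0.724, 0.007], [0.017, 0.007, -1.0]]
wrist_force: [0.6, -0.1, -0.8]
finger_gap: -0.0
```

apply_moves(deltas=[1,0,0,0.003,0])

```text
t: 14.15
position: [0.5524, 0.1664, 0.2305]
ee_rot: [[0.723, 0.69, 0.018], [0.69, -0.724, 0.007], [0.018, 0.008, -1.0]]
wrist_force: [-0.6, -0.5, 0.4]
finger_gap: 0.0
```

apply_moves(deltas=[1,0,0,0.002,0])

```text
t: 14.28
position: [0.5526, 0.1664, 0.2286]
ee_rot: [[0.723, 0.69, 0.019], [0.69, -0.724, 0.007], [0.018, 0.008, -1.0]]
wrist_force: [0.1, 0.2, -0.1]
finger_gap: -0.0001
```

```bash
python3 st.py
```

```text
14.275 [0.55261386 0.16636899 0.22864359] tool delta [-0.0018 -0.0019  0.0006] [ 0.15  0.19 -0.13] [0.009 0.011 0.017] [ 19.9  18.3 -48.4  99.2  14.8  68.  -78.8]
```

apply_moves(deltas=[1,-0.002,-0.002,0.0015,0])

```text
t: 14.4
position: [0.5507, 0.1665, 0.2275]
ee_rot: [[0.723, 0.69, 0.021], [0.69, -0.724, 0.007], [0.02, 0.009, -1.0]]
wrist_force: [1.5, 0.1, 3.0]
finger_gap: 0.0001
```

apply_moves(deltas=[1,0,0,0.0015,0])

```text
t: 14.52
position: [0.5508, 0.1665, 0.227]
ee_rot: [[0.724, 0.69, 0.021], [0.69, -0.724, 0.007], [0.02, 0.01, -1.0]]
wrist_force: [-2.8, -1.5, 7.2]
finger_gap: -0.0001
```

apply_moves(deltas=[1,0,0,0.003,0])

```text
t: 14.65
position: [0.5509, 0.1665, 0.2262]
ee_rot: [[0.724, 0.69, 0.021], [0.69, -0.724, 0.005], [0.019, 0.011, -1.0]]
wrist_force: [-3.8, -3.0, 14.6]
finger_gap: -0.0002
```

```bash
python3 st.py
```

```text
14.65 [0.55085578 0.16646838 0.22623092] tool delta [-0.0006 -0.0006 -0.0018] [-3.84 -2.99 14.64] [-0.602  1.137 -0.03 ] [ 19.9  18.1 -48.5  99.7  14.9  67.5 -79. ]
```

```bash
python3 - <<'E'
from tri import *
e=cv2.imread('pics/e1.png')[:,:,::-1].astype(int);f=a['frame'].astype(int)
for g in(e,f): print((g[274:284,236:250,0]-g[274:284,236:250,1]));print()
s=ctrl.state();print(s['wrist_force'],s['position'])
for c in(a,b):print(blobs(c,(0,120,80),(8,255,255),5))
g=cv2.resize(a['frame'][180:300,180:340],(800,600),interpolation=cv2.INTER_CUBIC)
cv2.imwrite('pics/q.png',cv2.convertScaleAbs(g,alpha=2.0)[:,:,::-1])
E
```

```text
[[ 7  7  8  8  9  8  9 12 15 14 10  8  8  7]
 [ 7  7  7  8  9 10 13 22 28 24 15  9  7  8]
 [ 6  7  8 13 16 14 15 25 36 34 21 12  7  8]
 [ 5  7  9 19 31 23 17 22 33 38 27 15  8  8]
 [ 5  6  8 18 36 33 20 19 28 34 27 16 10  8]
 [ 5  5  8 13 30 40 25 16 17 22 19 13  9  8]
 [ 4  5  7  9 20 35 27 16 12 12 11  8  7  7]
 [ 4  4  5  7 13 21 22 12  9  9  8  8  7  7]
 [ 4  4  4  6  8 11 12 10  8  9  8  8  7  7]
 [ 5  4  4  5  7  8  8  8  9  8  8  8  8  8]]

[[ 8  9  8  8  9 10 10 14 17 15 12  9  8  8]
 [ 7  8  9  9  9 10 14 24 30 26 16 11  9  9]
 [ 7  8  9 13 17 16 17 28 39 37 23 12  9  8]
 [ 6  7 10 19 33 25 19 24 38 43 29 16 10  9]
 [ 5  7  8 19 38 36 22 21 30 38 31 18 10  9]
 [ 5  5  8 14 32 43 27 17 21 24 22 14 10  9]
 [ 4  5  7 11 21 36 29 17 12 13 12 10  8  8]
 [ 5  4  5  9 13 21 22 13 11 10 10  8  8  8]
 [ 5  4  6  7  9 11 13 10  9  9  9  8  8  8]
 [ 5  5  5  6  7  8  9  8  8  8  9  9  8  8]]

[-4.93739999 -2.45169419 11.64497752] [0.55081884 0.1664787  0.22653966]
[([294.2, 96.2], [293, 96, 4, 2, 5]), ([349.8, 247.3], [343, 240, 15, 15, 175])]
[([164.7, 249.5], [161, 243, 9, 12, 59])]
```

View pics/q.png

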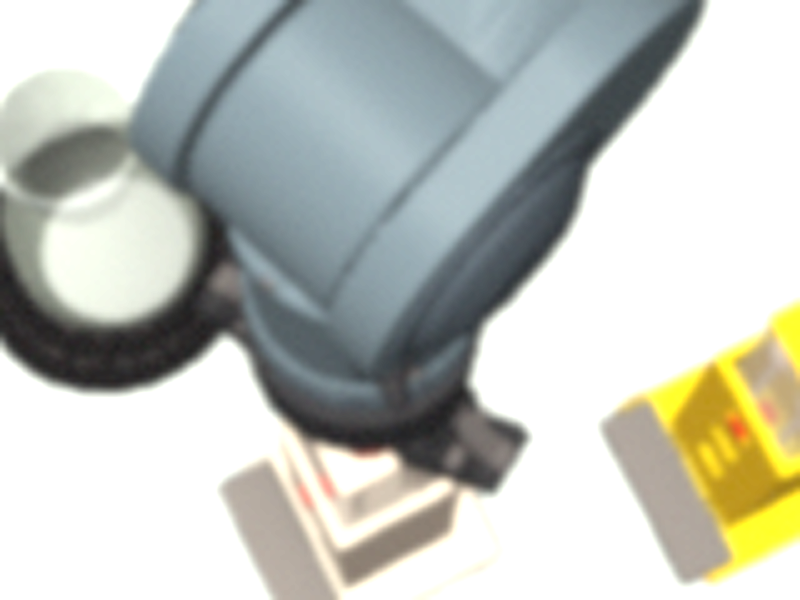

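Pin and tube pixels are unchanged, so the button hasn't gone in. I'll press firmer within limits: 6 mm command, expecting about 30 N.

apply_moves(deltas=[1,0,0,0.005,0])

```text
t: 14.88
position: [0.5509, 0.1664, 0.2254]
ee_rot: [[0.724, 0.689, 0.022], [0.69, -0.724, 0.003], [0.018, 0.013, -1.0]]
wrist_force: [-7.7, -4.1, 21.7]
finger_gap: 0.0001
```

```bash
python3 st.py
```

```text
14.875 [0.55094107 0.16641276 0.22543776] tool delta [-0.0006 -0.0007 -0.0026] [-7.65 -4.12 21.68] [-0.968  1.786 -0.004] [ 19.7  18.2 -48.5  99.7  15.1  67.5 -79.2]
```

```bash
python3 - <<'E'
from h import *
a=shot('side')
for u in((253,252.4),(253.5,256)):print(onz(a,*u,.348))
P=np.array([.5509,.1665,.2258])
for dz in(0,.03,.12):print(proj(a,P+[0,0,dz]))
R=np.array([[.724,.689,0],[.69,-.724,0],[0,0,-1]])
for y in(-.063,.063):
  for x in(-.013,.013): print(y,x,(proj(a,P+R@[x,y,-.12])-[180,180])*5)
E
```

```text
[0.54565117 0.16504114 0.348     ]
[0.54628221 0.17130192 0.348     ]
[251.0918985  267.54608161]
[250.90300183 264.58467426]
[250.24236168 254.22808246]
-0.063 -0.013 [527.46341009 437.95380113]
-0.063 0.013 [487.6007794  503.64046704]
0.063 -0.013 [221.52936774 245.17290315]
0.063 0.013 [179.23905083 305.96527823]
```

apply_moves(deltas=[1,-0.003,-0.0005,0.003,0])

```text
t: 15.05
position: [0.5509, 0.1663, 0.2268]
ee_rot: [[0.724, 0.69, 0.028], [0.69, -0.724, 0.004], [0.023, 0.016, -1.0]]
wrist_force: [1.5, 0.6, 8.5]
finger_gap: -0.0
```

apply_moves(deltas=[1,-0.003,-0.0005,0.003,0])

```text
t: 15.18
position: [0.5511, 0.1664, 0.2271]
ee_rot: [[0.723, 0.69, 0.036], [0.69, -0.724, 0.007], [0.03, 0.02, -0.999]]
wrist_force: [0.4, 1.1, 7.2]
finger_gap: 0.0001
```

```bash
python3 st.py
```

```text
15.175 [0.5510897  0.16640258 0.22713185] tool delta [-0.0007 -0.0008 -0.0009] [0.36 1.08 7.18] [ 0.152 -0.275  0.003] [ 20.2  17.4 -48.6 100.3  14.8  66.7 -79. ]
```

The tip wrench passes through the tool axis, so the fingertips themselves are bearing on the button. I'll try a firmer push with the lateral force trimmed.

apply_moves(deltas=[1,-0.001,0,0.008,0,1,-0.001,0,0.008,0])

```text
t: 15.42
position: [0.5515, 0.1665, 0.222]
ee_rot: [[0.723, 0.689, 0.04], [0.69, -0.724, 0.003], [0.031, 0.025, -0.999]]
wrist_force: [-9.3, -3.9, 22.5]
finger_gap: 0.0002
```

```bash
python3 st.py; python3 - <<'E'
from tri import *
e=cv2.imread('pics/e1.png')[:,:,::-1].astype(int);f=a['frame'].astype(int)
print((f[274:284,238:248,0]-f[274:284,238:248,1])-(e[274:284,238:248,0]-e[274:284,238:248,1]))
E
```

```text
15.425 [0.55150656 0.16646303 0.22195011] tool delta [-0.0009 -0.0009 -0.0061] [-9.31 -3.87 22.48] [-0.987  2.    -0.049] [ 19.9  17.6 -48.5 100.7  15.4  66.  -79.5]
[[  1   1   1   1   1   2   1   0   1   1]
 [  1  -1   0   0   1   1   3   2   2   1]
 [  0  -5  -7  -4   1   3   4   3   2   0]
 [  0 -10 -23 -13  -3   2   5   5   2   1]
 [ -1 -11 -28 -24  -8   0   3   4   3   2]
 [ -2  -5 -22 -32 -15  -3   2   3   2   2]
 [ -1  -1 -12 -26 -18  -6   0   2   2   2]
 [  1   0  -5 -13 -13  -3   1   1   2   0]
 [  0   0   0  -2  -4  -1   1   0   1   0]
 [  0   1   0   0   0   0  -1   1   1   1]]
```

Now it moved: z dropped 5 mm and the pin's red spot has vanished from the hole, so the pin is withdrawing. I'll continue in small steps.

apply_moves(deltas=[1,-0.001,0,0.005,0])

```text
t: 15.65
position: [0.5515, 0.1664, 0.2209]
ee_rot: [[0.723, 0.689, 0.042], [0.69, -0.724, 0.002], [0.032, 0.028, -0.999]]
wrist_force: [-6.0, -3.1, 18.9]
finger_gap: -0.0001
```

apply_moves(deltas=[1,-0.001,0,0.008,0])

```text
t: 15.78
position: [0.5517, 0.1664, 0.2193]
ee_rot: [[0.723, 0.689, 0.045], [0.69, -0.724, -0.001], [0.032, 0.031, -0.999]]
wrist_force: [-12.0, -6.0, 31.7]
finger_gap: 0.0001
```

```bash
python3 st.py; python3 - <<'E'
from tri import *
e=cv2.imread('pics/e1.png')[:,:,::-1].astype(int);f=a['frame'].astype(int)
print((f[270:284,238:248,0]-f[270:284,238:248,1]))
print(f[270:296,248].sum(1).tolist());print(e[270:296,248].sum(1).tolist())
E
```

```text
15.775 [0.55169757 0.16636578 0.21925278] tool delta [-0.0009 -0.001  -0.0088] [-12.03  -5.96  31.72] [-1.249  2.63  -0.069] [ 19.7  17.7 -48.4 101.   15.8  65.6 -79.9]
[[ 9 10  9  7  7  8  8  8  7  5]
 [ 8  9  9  9  8  8  9  9  8  7]
 [ 8  9 10  8  8  7  9  9  9  9]
 [ 9  9 10 10  8  9 10 10 10  9]
 [ 8  9 10 10 10 13 16 15 12  9]
 [ 8  8  9  9 15 24 32 27 17 11]
 [ 8  8  8 11 16 28 39 37 23 13]
 [ 8  8  9 10 14 24 38 43 30 16]
 [ 8  8  8  8 11 18 31 39 32 19]
 [ 7  8  8  8  9 13 20 25 23 15]
 [ 6  7  8  8  9 10 12 14 13 10]
 [ 5  7  8  8  9  9 10 10  9  9]
 [ 6  6  8  8  8  8  9  9  9  9]
 [ 5  6  7  8  8  8  9  9  9  9]]
[270, 390, 449, 463, 465, 461, 453, 435, 390, 335, 321, 329, 337, 345, 364, 392, 428, 443, 414, 340, 258, 217, 214, 226, 249, 279]
[335, 390, 411, 416, 416, 412, 403, 384, 343, 302, 292, 295, 301, 310, 326, 353, 384, 397, 372, 306, 230, 193, 192, 203, 223, 249]
```

apply_moves(deltas=[1,-0.003,-0.0005,0.003,0])

```text
t: 16.0
position: [0.5516, 0.1662, 0.2215]
ee_rot: [[0.723, 0.689, 0.051], [0.69, -0.724, -0.0], [0.037, 0.036, -0.999]]
wrist_force: [0.5, 0.5, 10.2]
finger_gap: 0.0002
```

```bash
cat > im.py <<'E'
from tri import *
f=a['frame'].astype(int);s=ctrl.state()
print(s['t'],s['position'],s['wrist_force'].round(1),(f[274:282,238:248,0]-f[274:282,238:248,1]).max(0).tolist())
print(f[270:296,248].sum(1).tolist())
E
python3 im.py
```

```text
16.1 [0.55170383 0.16629036 0.22133514] [-3.5 -1.2 16.2] [9, 9, 10, 11, 17, 29, 40, 43, 31, 17]
[355, 431, 458, 465, 462, 461, 454, 435, 393, 346, 330, 332, 338, 345, 362, 394, 428, 444, 417, 344, 259, 217, 216, 229, 250, 279]
```

apply_moves(deltas=[1,0.001,0,0.01,0])

```text
t: 16.23
position: [0.5538, 0.1677, 0.2159]
ee_rot: [[0.723, 0.689, 0.055], [0.69, -0.724, -0.001], [0.039, 0.039, -0.998]]
wrist_force: [2.0, 0.9, -0.2]
finger_gap: 0.0001
```

```bash
python3 im.py
```

```text
16.325 [0.5530957  0.16747733 0.21212624] [-1.  -0.2  0.3] [8, 9, 9, 10, 11, 19, 30, 37, 30, 18]
[122, 238, 362, 435, 461, 462, 456, 439, 404, 357, 331, 332, 335, 345, 363, 393, 429, 443, 417, 344, 256, 218, 216, 228, 247, 280]
```

Force fell to zero and the tube edge began to drop, so the tube is sinking. I'll wait one row with the finger still, then withdraw upward.

apply_moves(deltas=[1,0,0,0,0,1,0,0,-0.05,0,1,0,0,-0.05,0,1,0,0,-0.04,0,1,0,0,0,0])

```text
t: 16.95
position: [0.5435, 0.1663, 0.3515]
ee_rot: [[0.723, 0.69, 0.044], [0.69, -0.723, -0.0], [0.032, 0.031, -0.999]]
wrist_force: [0.2, -0.2, -0.4]
finger_gap: -0.0001
```

```bash
python3 im.py
```

```text
17.05 [0.54162808 0.16485938 0.34748086] [-0.2  0.2 -0.1] [9, 11, 22, 37, 29, 16, 16, 22, 23, 17]
[239, 259, 306, 371, 433, 467, 478, 478, 474, 459, 437, 402, 366, 359, 375, 409, 442, 457, 431, 351, 267, 225, 224, 233, 256, 287]
```

apply_moves(deltas=[1,-0.038,0.04,0,0,1,-0.038,0.04,0,0,1,-0.038,0.04,0,0,1,-0.038,0.04,0,0,1,-0.038,0.04,0,0,1,-0.038,0.04,0,0,1,-0.038,0.04,0,0,1,0,0,0,0])

```text
t: 18.05
position: [0.5332, -0.2332, 0.3268]
ee_rot: [[0.721, 0.693, 0.006], [0.693, -0.721, 0.006], [0.009, 0.0, -1.0]]
wrist_force: [0.3, 0.1, 0.2]
finger_gap: 0.0001
```

```bash
python3 chk.py 2; python3 - <<'E'
from tri import *
g=np.hstack([cv2.resize(a['frame'][60:300,180:320],(350,600),interpolation=2),cv2.resize(b['frame'][100:300,130:280],(450,600),interpolation=2)])
cv2.imwrite('pics/r.png',cv2.convertScaleAbs(g,alpha=1.5)[:,:,::-1])
E
```

```text
[([349.8, 247.4], [343, 240, 15, 15, 175]), ([253.1, 266.1], [246, 259, 15, 15, 191])] [([180.6, 167.3], [174, 161, 14, 14, 146]), ([168.1, 248.0], [161, 242, 15, 13, 150])]
blue [([309.9, 68.9], [305, 64, 11, 11, 88]), ([247.5, 102.7], [242, 97, 12, 12, 116])] [([341.4, 200.4], [335, 194, 14, 14, 149])]
[349.8, 247.4] [168.1, 248.0] [0.3528 0.1798 0.2528] 0.0002
[253.1, 266.1] [180.6, 167.3] [0.5458 0.1624 0.2139] 0.0001
18.15 [ 0.53488817 -0.2262426   0.32763492] [ 0.30120066  0.27575303 -0.22497212]
```

View pics/r.png

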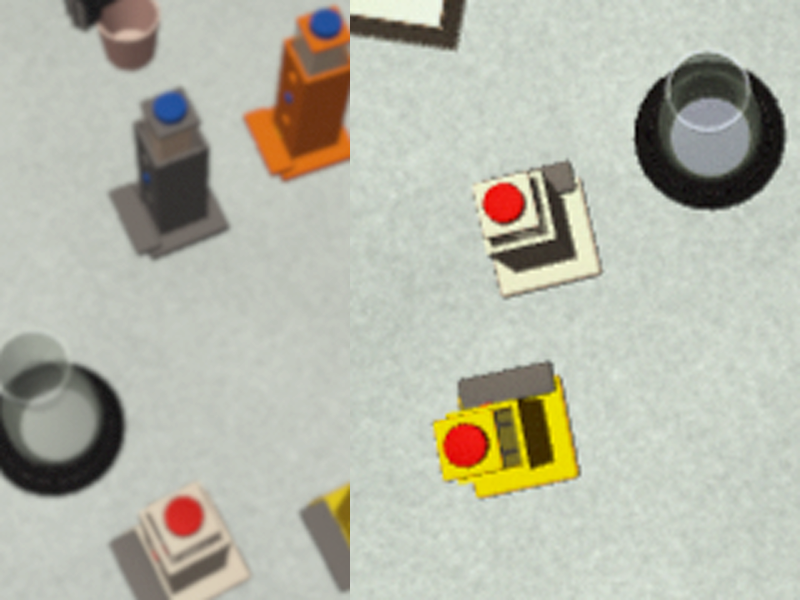

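The white dispenser's button now triangulates at 0.2139 m, against 0.2545 m before, a drop of about 40 mm. The button is out, with side pixel (253,266) and top (181,167). The stirrer button is at the same pixel as before (247.5,102.7), the carafe still stands on its trivet, and the arm is clear. I'm handing in.

```bash
python3 -c "
from plant import ctrl
print(ctrl.close_job())"
```

```text
the job is handed in; nothing more can be done
None
```

I pressed the white dispenser's red button with the shut fingertips until the pin came free. Then I held still while the tube sank, lifted away, and handed the job in at about 18.3 s of the 32 s allowed.

**Last checks**
- **Spoon tube:** the button top dropped from 0.2545 to 0.2139 m in camera readings, about 40 mm. Those readings run roughly 3–6 mm low, so the true height should be about 217 mm. The pin's red spot is back in the sleeve hole and the button stands out.
- **Stirrer and carafe:** the stirrer's blue button is at the same pixel as at the start. The carafe looked undisturbed on its trivet in the last picture; I did not re-measure it.
- **Arm:** clear of everything, with wrist force near 0 N.

**What failed or disagreed**
- **First press:** it touched nothing, because the fingertips are actually about 20–30 mm above the reported TCP.
- **Button force:** the button needed far more than the stated 2.4–5 N. I read up to 32 N vertically at the wrist, about a third more with the sideways part, and I don't know why it was so stiff. That is well under the 120 N wrist limit. The 40 N limit is for the arm and gripper body, and only the fingertips were pressing.

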